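# Clip the nozzle caddy under the hanging link

### The arm

A 7-joint arm with a two-finger parallel gripper is mounted at the origin on the work surface. World frame = base frame: x ahead of the robot, y to its left, z up, the work surface at z = 0. Lengths are in m, angles in degrees, forces in N, time in s.
With the tool pointing down it reaches from about 0.4 to 0.925 m from the base axis. Payload 5.6 kg.
Tool frame: the origin (TCP) lies between the finger pads; the fingertips stand ctrl.nose_length ahead of it and the grasp point (between the pads) lies 5 mm behind it (ctrl.nose_length is the distance from the TCP to the fingertips, in m); z points along the fingers, y is the direction in which the jaws open and shut (so a half turn about z gives the same grasp; the last joint's range is limited). The gripper opens to 85 mm and grips with 20 to 120 N. Pads are 22 mm wide; open, the fingers measure 114 mm over their backs; the gripper's body (76 mm by 85 mm) begins 54 mm behind the grasp point. The pads swing forward as they close: fully open they stand 13 mm farther back than shut.
Start: joints at [69.786, 26.786, -0.665, 91.828, 0.344, 61.387, -3.226], TCP at [0.198, -0.619, 0.245] pointing down, gripper open.
Joint ranges: [-144.91, 144.91], [-17.63, 115.5], [-89.93, 88.59], [15.96, 139.68], [-74.01, 254.01], [8.47, 105.57], [-167.45, 167.45]. Speed limits (degrees/s): [147.25, 147.25, 180, 180, 180, 180, 180].

### API

Orientations are given as [roll, pitch, yaw] about the fixed x, y, z axes, in that order (R = Rz(yaw) Ry(pitch) Rx(roll)).
In Python, from workcell import sense, vision, finish_job, ctrl gives the robot as it stands.
- The arm moves only by the tool arm_command, never from a script. Its argument "rows" is a list that holds one entry, the list of rows, each a list of 7 numbers: the opening, from 0 (shut) to 1 (fully open), then the shift along the world's x, y, z in m, then the turn, a rotation vector about the world's x, y, z in degrees. A call has 1 to 5 rows; each row is the pose to reach, as a shift and turn from the pose commanded when the call began; what a row does not reach only later rows make up. A row lasts 1/10 s, in which the tool goes at most 50 mm and 8.59 degrees, less where a joint would pass 70% of its speed; a pose out of reach is approached as far as the arm can. A call with a gripper value outside its range is refused whole. The fingers move at their own pace and stop on an object; "newtons" is the grip in N (left out, the last holds). Time passes only in rows, so rows that repeat a pose let the fingers close. It gives the time, the measured TCP pose, the force and the opening at its end, in the units of the state.
- sense(): the state, without advancing time (a new reading comes with each control period).
- vision.snapshot(name): name is "scene" or "top" or "wrist"; returns a dict with "img" (480x640x3 uint8, red, green, blue), "range_z" (480x640 float32, m along the optical axis (not along the pixel's ray), 0 where there is no reading), "K" (3x3 intrinsics, pixels), "R" (3x3) and "t" (3): a world point X has camera coordinates R X + t. Camera axes: x right, y down, z forward; pixel columns grow to the right and rows downward; lengths in m; the calibration is good to about 2 mm. A picture is of the moment at which its call begins.
- finish_job(): hands the job in, once; it reports no verdict.
The state is a dict: "t": time; "q": joint angles; "qd": joint speeds; "joint_torque": joint torques, N m; "eef_pos": TCP position; "eef_rot": TCP orientation; "force": force on the tool from outside, world axes, zero at the start; "ft_torque": the same for the moment, N m; "grip_width": finger opening in m.
Only numpy, scipy, OpenCV 4.12 (cv2) and the standard library are available. Lean on these libraries where they do the work, as an engineer would, in place of code of your own. Each camera call takes 0.05 s, during which the arm holds its last target. There are 200 camera calls.

### The job

Lift the nozzle caddy by its front tab, pass its rod hook through the loop at the bottom of the hanging link, and draw it gently down until the hook bar snaps past the two sprung jaws and sits fully home in the bottom of the loop. Then test it with a steady downward pull of about 8 N for a second, never more than 12 N, and let go so that it hangs freely, leaving everything else on the bench as it is.

Things in the scene. Friction and masses are not known exactly. Their poses are not given: they have to be found in the camera images.
- caddy: Open grey tray, 100 x 64 x 32 mm (x, y, z), on the bench, 0.15 kg +-20%, brass nozzles in it. Origin: centre of the underside; z up. A grip tab sticks out of its front (-x) wall. At x = -14 mm a mast of 7 mm steel rod rises to z = 110 mm and ends in a hook (hook). The other grey tray has neither tab nor mast. Hung by the hook it hangs about level.
- tab (a point): Middle of the caddy's grip tab, in the caddy at (-70, 0, 44) mm. The tab is a plate 12 mm thick along the caddy's y, 36 mm along x (-86 to -50 mm), 40 mm high (z = 22 to 62 mm). Axes as the caddy's.
- hook (a point): Middle of the hook bar's centre line, in the caddy at (0, 0, 110) mm. The 7 mm bar runs level along +x from the mast (x = -14 to +14 mm), then turns down into a tip ending at z = 98.5 mm; 21 mm clear between mast and tip. The tip does not fit between the jaws: enter the loop above them, bar along x and 24 mm or more over home. Weight alone does not open the jaws: it takes 3 to 6 N on the bar.
- stand: Fixed gallows of aluminium profile; place and yaw vary. Origin on the bench under the link's pin. Base plate 8 mm thick, x = -55 to +205 mm, 130 mm wide; 30 mm post at x = +165 mm; its arm, 320 to 350 mm above the bench, runs from the post to x = -10 mm. The open -x side is turned roughly to the robot.
- link: Upper part of the hanging link, on a stiff pin under the stand's arm: swings about the stand's y axis, starts up to 0.15 rad off plumb and stays so. Origin on the pin, 305 mm above the bench; z up, x as the stand's when plumb. From its brass turnbuckle hangs a lower loop of 7 mm wire in its y-z plane; how far is NOT reported: the bar, fully home, lies 110 to 130 mm below the pin.
- telltale (a joint): Brass tongue in the loop's bottom: 0 = up and free, 3 mm = pressed flush by the seated bar (0.4 N). The loop is 29 mm wide inside, corners cut off from 52 mm above the seated bar centre; a centred bar has room from 0 to +58 mm over that. Bottom: rigid, a shallow V. Two black sprung jaws stand in from left and right, centred 6 mm above the seated bar: 4 mm round noses, 3.5 mm apart, 5 mm give.
- spool: Bystander: flat clear filament spool, 150 mm across, 42 mm high. Origin under its centre.
- tray: Bystander: a grey tray like the caddy's, 100 x 64 x 32 mm, with no tab and no mast. Origin under its centre.
- collar: Bystander: steel ring 48 mm across, 12 mm high. Origin under its centre.
- glue: Bystander: white bottle 44 mm across, 110 mm high. Origin under its centre.
- scraper: Bystander: spatula lying along its x. Origin at its underside.
- driver: Bystander: screwdriver lying along its x. Origin at its underside.
- bracket: Bystander: orange printed angle bracket, 50 x 40 x 40 mm. Origin under its centre.

How it is judged:
By the outcome, as a careful person would: the job done as asked, in the order asked, and still so for the second after the job is handed in, with the robot touching nothing.
It also fails if it takes over 72 s, if anything falls off the work surface, if the arm or the gripper's body presses on something with over 40 N, if the wrist force passes 120 N, or if a joint passes its speed limit or range.

## Working session

There is one attempt and no reset: what is moved stays moved. The work goes in short steps, Python scripts to look and compute and a tool call to move; the robot and the scene stay as the last step left them, time stands still between calls to the robot, and variables do not carry over. Pictures are saved under pics/ and viewed, about 8 in all and at most 12, crops included, and the job is handed in when it is done.

Besides the shell and the picture viewer there is one more tool, called after "Call:" as name(argument=value, ...) on one line, values as JSON. arm_command: Moves the arm, as the interface text tells. Its arguments: {"type":"object","properties":{"rows":{"type":"array"},"newtons":{"type":"number"}},"required":["rows"]}

```bash
ls; mkdir -p pics
cat > h.py <<'E'
import numpy as np, cv2
from workcell import sense, vision, finish_job, ctrl
def snap(n,f=None):
    s=vision.snapshot(n)
    if f: cv2.imwrite('pics/'+f+'.png',s['img'][:,:,::-1]); np.savez('pics/'+f+'.npz',**s)
    return s
def load(f): return dict(np.load('pics/'+f+'.npz'))
def cloud(s):
    z=s['range_z']; v,u=np.mgrid[:480,:640]; K=s['K']
    c=np.stack([(u-K[0,2])/K[0,0]*z,(v-K[1,2])/K[1,1]*z,z],-1)
    w=(c-s['t'])@s['R']; w[z==0]=np.nan
    return w
def proj(s,X):
    c=np.atleast_2d(X)@s['R'].T+s['t']; p=c@s['K'].T
    return p[:,:2]/p[:,2:]
E
python3 - <<'E'
from h import *
a=snap('scene','s0');b=snap('top','t0')
cv2.imwrite('pics/both0.png',cv2.resize(np.hstack([a['img'],b['img']])[:,:,::-1],None,fx=.625,fy=.625))
print(sense(),ctrl.nose_length)
for s in(a,b): print(s['K'],-s['R'].T@s['t'],s['R'])
E
```

```text
pics
{'t': 0.1, 'q': array([69.7870862 , 26.83246846, -0.66415127, 91.87746486,  0.34279859,
       61.38645722, -3.22574493]), 'qd': array([ 0.05022311, -0.03346635,  0.03546338, -0.12637357,  0.07929414,
        0.03819119,  0.02544074]), 'joint_torque': array([ 9.90006010e-04, -5.33523023e+01,  2.15698237e-02, -2.51965714e+01,
        1.15004060e-02,  4.30460408e-03, -6.50045948e-06]), 'eef_pos': array([ 0.19793758, -0.61860781,  0.24440325]), 'eef_rot': array([-1.79905788e+02,  6.19087153e-03,  1.77444840e+01]), 'force': array([-0.19198113, -1.12801096, -0.00499062]), 'ft_torque': array([-0.0400892 , -0.01069381, -0.00133652]), 'grip_width': 0.0854861251485292} 0.014
[[479.9202035    0.         324.76307148]
 [  0.         479.9202035  238.3710031 ]
 [  0.           0.           1.        ]] [ 1.35131047 -0.20870917  0.94740023] [[ 0.24940888  0.96825481  0.01666829]
 [ 0.64783243 -0.15402951 -0.74604829]
 [-0.71979744  0.19686933 -0.66568319]]
[[548.55236442   0.         318.09131383]
 [  0.         548.55236442 244.17676871]
 [  0.           0.           1.        ]] [0.28826788 0.02447491 1.54660306] [[-0.00314437 -0.99989939 -0.01383162]
 [-0.98620123  0.00539015 -0.16546325]
 [ 0.16552116  0.01312048 -0.98611896]]
```

View pics/s0.png

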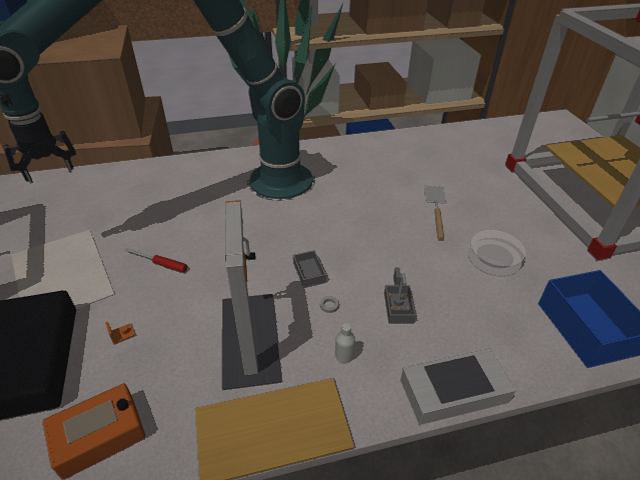

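View pics/t0.png

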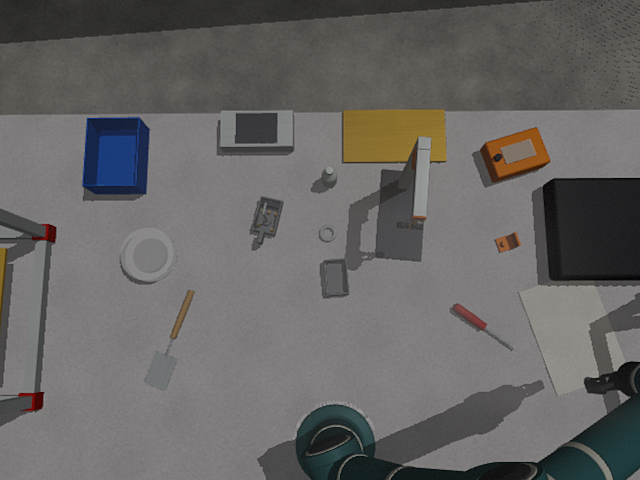

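The scene camera shows the caddy at (400,300) with its mast at (400,280), the stand at (245,300) and the link behind the arm at (250,255). In the top view the caddy is at (267,222) with its tab at (258,242), and the stand's arm runs from (422,145) to (419,215). Next I measure both from the depth data.

Run:
```python
from h import *
a,b=load('s0'),load('t0'); wa,wb=cloud(a),cloud(b)
def pts(w,lo,hi): 
    m=np.all((w>lo)&(w<hi),-1); return w[m]
# table check
for n,w in(('s',wa),('t',wb)):
    p=pts(w,[.4,-.0,-.03],[.75,.25,.3]); print(n,'table z',np.median(p[np.abs(p[:,2])<.02][:,2]))
# caddy region
v=wb[222,266];print('caddy top pix',v, wb[242,258], wa[300,400])
for n,w in(('s',wa),('t',wb)):
    c=v[:2]; p=pts(w,[c[0]-.1,c[1]-.1,.012],[c[0]+.1,c[1]+.1,.2])
    q=p[(p[:,2]<.04)]; r=cv2.minAreaRect(q[:,:2].astype(np.float32)*1000); print(n,'caddy',r,len(q))
    for l,h in((.045,.068),(.068,.1),(.1,.13)):
        k=p[(p[:,2]>l)&(p[:,2]<h)]; 
        if len(k): print(l,len(k),k.mean(0),k.min(0),k.max(0))
    k=p[(p[:,2]>.05)]; print(np.round(k[::max(1,len(k)//25)],3).tolist())
# stand
    g=pts(w,[.4,-.4,.3],[.95,0,.37]); r=cv2.minAreaRect(g[g[:,2]>.34][:,:2].astype(np.float32)*1000); print(n,'arm',r,cv2.boxPoints(r).tolist(),g[:,2].max())
    g=pts(w,[.4,-.4,.004],[.95,0,.014]); r=cv2.minAreaRect(g[:,:2].astype(np.float32)*1000); print('base',r,cv2.boxPoints(r).tolist())
```

```text
s table z 0.0006645821779501128
t table z 0.00021627963962639015
caddy top pix [0.61094269 0.19367108 0.01218772] [0.5455183  0.21028979 0.05571947] [0.6179144  0.19497065 0.01593683]
s caddy ((614.3209838867188, 190.12179565429688), (65.5166244506836, 138.04859924316406), 76.55300903320312) 684
0.045 95 [0.57739724 0.1981151  0.05791188] [0.54526167 0.18601732 0.04617831] [0.62104376 0.20930526 0.06745696]
0.068 23 [0.61837563 0.18888795 0.08286655] [0.61425318 0.1854616  0.06843555] [0.6219427  0.19216821 0.09972858]
0.1 41 [0.63199668 0.18581299 0.11088736] [0.61343961 0.18042048 0.10126746] [0.64814235 0.1934769  0.11651251]
[[0.549, 0.201, 0.063], [0.555, 0.199, 0.066], [0.556, 0.199, 0.063], [0.562, 0.197, 0.066], [0.552, 0.199, 0.052], [0.564, 0.207, 0.062], [0.57, 0.205, 0.064], [0.569, 0.2, 0.061], [0.617, 0.193, 0.111], [0.574, 0.203, 0.061], [0.62, 0.193, 0.11], [0.58, 0.201, 0.064], [0.626, 0.19, 0.114], [0.579, 0.202, 0.059], [0.63, 0.188, 0.115], [0.58, 0.202, 0.057], [0.634, 0.186, 0.116], [0.621, 0.185, 0.1], [0.581, 0.197, 0.051], [0.637, 0.188, 0.111], [0.64, 0.181,
[... 1701 characters left out ...]
0.059], [0.556, 0.202, 0.058], [0.552, 0.204, 0.064], [0.55, 0.207, 0.06], [0.547, 0.212, 0.062], [0.547, 0.201, 0.061], [0.545, 0.202, 0.057]]
t arm ((642.2733154296875, -194.35992431640625), (30.973323822021484, 191.0543975830078), 84.36312866210938) [[545.6868896484375, -200.38870239257812], [735.8173828125, -219.15469360351562], [738.8597412109375, -188.33114624023438], [548.729248046875, -169.56515502929688]] 0.35720863971179445
base ((675.298828125, -200.0210418701172), (399.8440856933594, 549.1452026367188), 89.9954833984375) [[400.7104797363281, -399.92144775390625], [949.855712890625, -399.9647216796875], [949.88720703125, -0.120635986328125], [400.741943359375, -0.077362060546875]]
```

```bash
cat >> h.py <<'E'
from scipy.spatial.transform import Rotation as Ro
def tool(yaw,tilt,half=False):
    "tool pointing down, tilted forward by tilt about the yawed y axis"
    return Ro.from_euler('z',yaw,degrees=True)*Ro.from_euler('y',-tilt,degrees=True)*Ro.from_euler('zx',[180*half,180] if half else [0,180],degrees=True)
def go(p,R,st=None):
    st=st or sense(); R0=Ro.from_euler('xyz',st['eef_rot'],degrees=True)
    print('shift',np.round(np.array(p)-st['eef_pos'],4),'rotvec',np.round((R*R0.inv()).as_rotvec(degrees=True),2),'q',np.round(st['q'],1),'F',np.round(st['force'],2),'pos',np.round(st['eef_pos'],4),'rpy',np.round(st['eef_rot'],1),'t',st['t'])
E
python3 - <<'E'
from h import *
s=snap('wrist','w0'); st=sense()
R0=Ro.from_euler('xyz',st['eef_rot'],degrees=True).as_matrix()
print('cam in tool',R0.T@(-s['R'].T@s['t']-st['eef_pos'])); print('cam axes in tool (cols)',np.round(R0.T@s['R'].T,3), s['K'][0,0])
for h in(0,1): go([.33,-.19,.27],tool(-5.4,45,h)); print(tool(-5.4,45,h).as_matrix().round(2))
a,b=load('s0'),load('t0')
for s in(a,b):
    w=cloud(s); m=np.all((w>[.5,-.24,.15])&(w<[.62,-.13,.315]),-1); print(m.sum(),np.round(w[m][::max(1,m.sum()//25)],3).tolist())
E
```

```text
cam in tool [ 0.08306813  0.00083567 -0.1273524 ]
cam axes in tool (cols) [[ 0.001 -0.946 -0.325]
 [ 1.     0.001 -0.   ]
 [ 0.001 -0.325  0.946]] 427.14548103775996
shift [0.132  0.4287 0.0255] rotvec [  4.79 -45.05 -21.97] q [69.8 26.8 -0.7 91.9  0.3 61.4 -3.2] F [ 0.27  0.06 -0.43] pos [ 0.198  -0.6187  0.2445] rpy [-179.9    0.    17.7] t 0.15
[[ 0.7  -0.09  0.7 ]
 [-0.07 -1.   -0.07]
 [ 0.71  0.   -0.71]]
shift [0.132  0.4287 0.0255] rotvec [-61.41  -6.75 146.15] q [69.8 26.8 -0.7 91.9  0.3 61.4 -3.2] F [ 0.27  0.06 -0.43] pos [ 0.198  -0.6187  0.2445] rpy [-179.9    0.    17.7] t 0.15
[[-0.7   0.09  0.7 ]
 [ 0.07  1.   -0.07]
 [-0.71 -0.   -0.71]]
136 [[0.563, -0.173, 0.309], [0.564, -0.176, 0.258], [0.565, -0.172, 0.255], [0.562, -0.17, 0.249], [0.563, -0.168, 0.246], [0.564, -0.171, 0.242], [0.564, -0.169, 0.239], [0.566, -0.172, 0.235], [0.563, -0.167, 0.229], [0.565, -0.17, 0.226], [0.566, -0.173, 0.22], [0.567, -0.171, 0.218], [0.56, -0.155, 0.209], [0.558, -0.162, 0.205], [0.558, -0.173, 0.204], [0.562, -0.163, 0.206], [0.559, -0.176, 0.203], [0.564, -0.165, 0.205], [0.55
[... 172 characters left out ...]
77, 0.198], [0.571, -0.164, 0.199], [0.566, -0.175, 0.194]]
212 [[0.566, -0.174, 0.308], [0.563, -0.175, 0.252], [0.563, -0.169, 0.244], [0.553, -0.181, 0.287], [0.55, -0.199, 0.303], [0.559, -0.17, 0.25], [0.552, -0.184, 0.284], [0.566, -0.154, 0.205], [0.558, -0.168, 0.244], [0.555, -0.193, 0.254], [0.563, -0.159, 0.205], [0.563, -0.179, 0.204], [0.557, -0.202, 0.233], [0.56, -0.159, 0.207], [0.56, -0.179, 0.208], [0.561, -0.2, 0.201], [0.56, -0.219, 0.206], [0.558, -0.172, 0.205], [0.559, -0.192, 0.202], [0.557, -0.211, 0.209], [0.556, -0.164, 0.205], [0.556, -0.184, 0.203], [0.555, -0.203, 0.207], [0.554, -0.17, 0.2], [0.555, -0.198, 0.196], [0.553, -0.216, 0.206], [0.55, -0.211, 0.205]]
```

Run:
```python
from h import *
go([.43,-.19,.22],tool(-5.4,50))
```

```text
shift [ 0.232   0.4287 -0.0245] rotvec [  5.34 -50.05 -21.68] q [69.8 26.8 -0.7 91.9  0.3 61.4 -3.2] F [ 0.27  0.06 -0.43] pos [ 0.198  -0.6187  0.2445] rpy [-179.9    0.    17.7] t 0.15
```

Call:
arm_command(rows=[[[1, 0.023, 0.043, 0, 0.5, -5, -2.2], [1, 0.046, 0.086, 0, 1, -10, -4.4], [1, 0.069, 0.129, 0, 1.6, -15, -6.5], [1, 0.092, 0.172, 0, 2.1, -20, -8.7], [1, 0.115, 0.215, -0.012, 2.7, -25, -10.8]]])

```text
t: 0.65
eef_pos: [0.3141, -0.4036, 0.2347]
eef_rot: [176.9, -25.2, 7.4]
force: [2.0, 0.8, -0.7]
grip_width: 0.0851
```

Run:
```python
from h import *
go([.43,-.19,.22],tool(-5.4,50))
```

```text
shift [ 0.1159  0.2136 -0.0147] rotvec [  2.88 -24.81 -10.67] q [ 73.   10.8 -13.3 120.9 -31.2  39.9  -0.4] F [ 1.97  0.76 -0.66] pos [ 0.3141 -0.4036  0.2347] rpy [176.9 -25.2   7.4] t 0.65
```

Call:
arm_command(rows=[[[1, 0.023, 0.043, 0, 0.5, -5, -2.2], [1, 0.046, 0.086, 0, 1, -10, -4.4], [1, 0.069, 0.129, 0, 1.6, -15, -6.5], [1, 0.092, 0.172, 0, 2.1, -20, -8.7], [1, 0.115, 0.215, -0.012, 2.7, -25, -10.8]]])

```text
t: 1.15
eef_pos: [0.3853, -0.2744, 0.2416]
eef_rot: [177.0, -39.4, 0.5]
force: [-0.1, -1.0, 0.4]
grip_width: 0.0859
```

Run:
```python
from h import *
go([.43,-.19,.22],tool(-5.4,50)); snap('wrist','w1')
```

```text
shift [ 0.0447  0.0844 -0.0216] rotvec [  1.66 -10.67  -3.83] q [ 53.3   1.6  -6.1 136.9 -69.1  27.6  16.3] F [-0.1  -0.95  0.38] pos [ 0.3853 -0.2744  0.2416] rpy [177.  -39.4   0.5] t 1.15
```

View pics/w1.png

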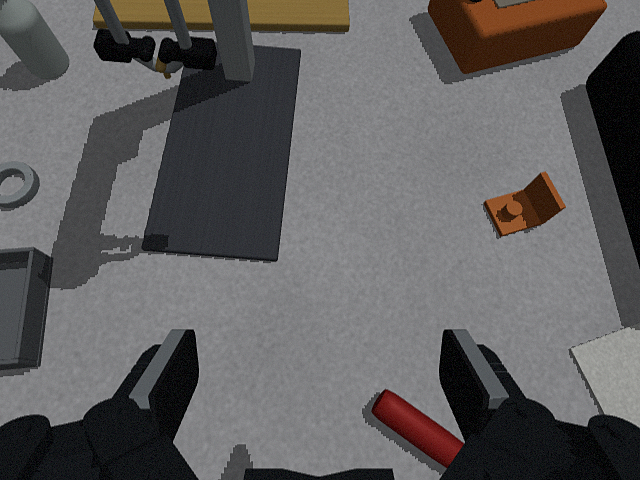

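The wrist view shows the two black jaw housings at (125,45) and (190,52) with the brass telltale between them near (165,68). The tilt is near the joint limits here, so I'll use less of it. Next I locate the jaws from the depth.

Run:
```python
from h import *
s=load('w1'); w=cloud(s)
c,y=np.cos(np.radians(-5.4)),np.sin(np.radians(-5.4)); R=np.array([[c,-y],[y,c]]); O=np.array([.558,-.187])
for n in('w1','s0','t0'):
    w=cloud(load(n)); f=w.reshape(-1,3); f=f[np.all((f>[.48,-.25,.12])&(f<[.64,-.12,.318]),1)]
    L=np.c_[(f[:,:2]-O)@R,f[:,2]]
    print(n,len(L))
    for z in np.arange(.13,.318,.01):
        k=L[(L[:,2]>=z)&(L[:,2]<z+.01)]
        if len(k): print(round(z,3),len(k),'x',np.round(np.percentile(k[:,0],[5,50,95])*1000,1),'y',np.round(np.percentile(k[:,1],[0,5,50,95,100])*1000,1))
```

```text
w1 4613
0.17 16 x [0.1 1.2 2.8] y [-3.1 -3.  -2.  -0.5 -0. ]
0.18 156 x [-4.  -0.9  1.2] y [-12.   -9.6  -2.8   6.1   8.1]
0.19 867 x [-5.6 -3.7  1.6] y [-34.4 -33.4  -1.5  26.8  31.5]
0.2 2440 x [-5.5 -1.4  6.3] y [-34.5 -32.4   1.   28.3  31.5]
0.21 421 x [-2.2 -1.   2. ] y [-23.  -22.4  13.1  18.1  19.9]
0.22 488 x [-2.5 -1.2  1.8] y [-22.9 -22.3  13.4  18.1  20.3]
0.23 225 x [-2.6 -1.6  0.7] y [-23.  -22.5 -19.1  17.7  19.2]
s0 136
0.19 15 x [ 5.4  8.1 10.6] y [10.4 11.7 23.7 30.9 32.6]
0.2 59 x [-2.1  7.  11. ] y [-32.9 -32.4  21.7  31.2  31.7]
0.21 11 x [2.9 4.6 8.6] y [14.3 15.3 18.6 21.  21.1]
0.22 11 x [2.1 4.5 6.7] y [14.8 14.9 17.4 19.9 20. ]
0.23 11 x [2.6 4.7 8.4] y [16.  16.1 18.3 20.7 20.8]
0.24 13 x [2.6 3.9 5.7] y [13.1 13.9 17.4 20.3 21.1]
0.25 12 x [0.7 4.3 6.1] y [11.3 11.4 13.8 16.7 17.7]
0.29 1 x [7.9 7.9 7.9] y [13.7 13.7 13.7 13.7 13.7]
0.3 3 x [3.4 3.9 4.6] y [14.3 14.3 14.5 14.7 14.8]
t0 212
0.19 12 x [-5.7 -0.7  7.9] y [-29.7 -21.9  -0.9  21.8  22.4]
0.2 108 x [-5.5 -0.3  7.5] y [-31.9 -29.3   3.   30.8  33.2]
0.21 13 x [-4.5 -2.1  2.1] y [-30.5 -27.7 -13.5  26.6  31.2]
0.22 5 x [-2.2 -2.1 -0.4] y [-18.7 -18.3 -13.6  17.1  17.4]
0.23 7 x [-2.5 -1.9  0.4] y [-18.8 -18.2 -14.7  21.7  21.9]
0.24 12 x [-1.8 -0.7  3.3] y [-20.  -19.7  16.3  21.3  21.5]
0.25 22 x [-2.2  0.   3.7] y [-19.3 -16.2   7.5  17.5  19.3]
0.26 5 x [-5.1 -1.  -0.5] y [-7.7 -5.2  7.3 11.  11.5]
0.27 5 x [-6.5 -6.1 -3.4] y [-1.3 -0.9  2.9  6.4  6.5]
0.28 5 x [-7.1 -6.1 -5.3] y [-2.2 -1.6  2.6  5.4  5.6]
0.29 8 x [-6.7 -5.6 -4.4] y [-2.8 -1.7  4.3 12.4 13.9]
0.3 9 x [-7.2 -0.9  5.4] y [-12.8 -11.9  13.9  15.2  15.4]
0.31 1 x [-4.6 -4.6 -4.6] y [14.4 14.4 14.4 14.4 14.4]
```

```bash
cat >> h.py <<'E'
def tl(yaw,tilt,psi): return Ro.from_euler('z',yaw,degrees=True)*Ro.from_euler('y',-tilt,degrees=True)*Ro.from_euler('z',psi,degrees=True)*Ro.from_euler('x',180,degrees=True)
E
python3 - <<'E'
from h import *
st=sense(); P=[st['eef_pos']]; R=[Ro.from_euler('xyz',st['eef_rot'],degrees=True)]
for p,a in[([.41,-.25,.25],(-3,22,28)),([.43,-.13,.25],(-5,15,68)),([.46,.0,.24],(-8,12,110)),([.49,.12,.22],(-11,16,148)),([.526,.211,.15],(-13.2,20,180))]:
    r=tl(*a); print(np.round(p-P[-1],4),np.round((r*R[-1].inv()).as_rotvec(degrees=True),1)); P.append(np.array(p)); R.append(r)
E
```

```text
[0.0224 0.0226 0.0074] [-11.4  18.1  21.8]
[0.02 0.12 0.  ] [-12.2   7.6  36. ]
[ 0.03  0.13 -0.01] [-9.4  3.9 37.9]
[ 0.03  0.12 -0.02] [-9.7 -2.3 33.9]
[ 0.036  0.091 -0.07 ] [-10.5  -1.7  28.2]
```

Call:
arm_command(rows=[[[1, 0.005, 0.005, 0.002, -2.3, 3.6, 4.4], [1, 0.01, 0.01, 0.004, -4.6, 7.2, 8.7], [1, 0.015, 0.015, 0.006, -6.9, 10.8, 13.1], [1, 0.02, 0.02, 0.007, -9.1, 14.5, 17.5], [1, 0.022, 0.023, 0.007, -11.4, 18.1, 21.8]]])

```text
t: 1.7
eef_pos: [0.4086, -0.2524, 0.2494]
eef_rot: [169.2, -19.1, 26.8]
force: [0.6, -0.0, 0.2]
grip_width: 0.0856
```

Call:
arm_command(rows=[[[1, 0.004, 0.024, 0, -2.4, 1.5, 7.2], [1, 0.008, 0.048, 0, -4.9, 3, 14.4], [1, 0.012, 0.072, 0, -7.3, 4.6, 21.6], [1, 0.016, 0.096, 0, -9.8, 6.1, 28.8], [1, 0.02, 0.12, 0, -12.2, 7.6, 36]]])

```text
t: 2.2
eef_pos: [0.4282, -0.1316, 0.249]
eef_rot: [166.0, -5.3, 63.7]
force: [0.9, 0.5, -0.6]
grip_width: 0.0854
```

Call:
arm_command(rows=[[[1, 0.006, 0.026, -0.002, -1.9, 0.8, 7.6], [1, 0.012, 0.052, -0.004, -3.8, 1.6, 15.2], [1, 0.018, 0.078, -0.006, -5.6, 2.3, 22.7], [1, 0.024, 0.104, -0.008, -7.5, 3.1, 30.3], [1, 0.03, 0.13, -0.01, -9.4, 3.9, 37.9]]])

```text
t: 2.7
eef_pos: [0.4584, -0.0015, 0.239]
eef_rot: [168.6, 4.3, 101.7]
force: [1.2, -0.2, -0.3]
grip_width: 0.0856
```

Run:
```python
from h import *
go([.49,.12,.22],tl(-11,16,148));go([.526,.211,.15],tl(-13.2,20,180))
```

```text
shift [ 0.0316  0.1215 -0.019 ] rotvec [-9.56 -2.1  33.74] q [ 23.1   4.9 -30.  124.2   8.7  40.2  -0.5] F [ 1.17 -0.23 -0.31] pos [ 0.4584 -0.0015  0.239 ] rpy [168.6   4.3 101.7] t 2.7
shift [ 0.0676  0.2125 -0.089 ] rotvec [-20.01  -3.09  62.03] q [ 23.1   4.9 -30.  124.2   8.7  40.2  -0.5] F [ 1.17 -0.23 -0.31] pos [ 0.4584 -0.0015  0.239 ] rpy [168.6   4.3 101.7] t 2.7
```

Call:
arm_command(rows=[[[1, 0.006, 0.024, -0.004, -1.9, -0.4, 6.7], [1, 0.012, 0.048, -0.008, -3.8, -0.8, 13.5], [1, 0.019, 0.073, -0.012, -5.7, -1.3, 20.2], [1, 0.025, 0.097, -0.015, -7.6, -1.7, 27], [1, 0.032, 0.121, -0.019, -9.6, -2.1, 33.7]]])

```text
t: 3.2
eef_pos: [0.4906, 0.1195, 0.22]
eef_rot: [171.3, 13.5, 135.9]
force: [-0.4, 0.4, 0.7]
grip_width: 0.0856
```

Call:
arm_command(rows=[[[1, 0.007, 0.018, -0.014, -2.1, -0.3, 5.6], [1, 0.014, 0.036, -0.028, -4.2, -0.7, 11.3], [1, 0.021, 0.055, -0.042, -6.3, -1, 17], [1, 0.029, 0.073, -0.056, -8.4, -1.4, 22.6], [1, 0.036, 0.091, -0.07, -10.5, -1.7, 28.2]]])

```text
t: 3.7
eef_pos: [0.5269, 0.2103, 0.1494]
eef_rot: [180.0, 20.0, 166.6]
force: [0.8, -0.9, 0.3]
grip_width: 0.0853
```

Run:
```python
from h import *
s=snap('wrist','w2'); go([.5594,.2034,.0413],tl(-13.2,20,180))
w=cloud(s); f=w.reshape(-1,3); f=f[np.all((f>[.5,.1,.004])&(f<[.72,.28,.13]),1)]
q=f[(f[:,2]>.02)&(f[:,2]<.04)]; r=cv2.minAreaRect(q[:,:2].astype(np.float32)*1000); print('tray',r)
k=f[(f[:,2]>.045)&(f[:,2]<.07)]; print('tab',cv2.minAreaRect(k[k[:,0]<.595][:,:2].astype(np.float32)*1000),np.percentile(k[:,2],[50,99]))
k=f[(f[:,2]>.1)]; print('bar',cv2.minAreaRect(k[:,:2].astype(np.float32)*1000),k[:,2].max(),len(k))
```

```text
shift [ 0.0333 -0.01   -0.1061] rotvec [-0.09 -0.12 -0.26] q [ -4.3  25.4 -34.3 117.7  50.8  37.8   2.4] F [-0.04  3.61 -0.58] pos [0.5261 0.2134 0.1474] rpy [179.9  19.9 167. ] t 3.75
tray ((610.3766479492188, 190.82357788085938), (64.13762664794922, 138.04373168945312), 76.80152893066406)
tab ((561.4010620117188, 202.29615783691406), (12.015889167785645, 37.279239654541016), 77.07695007324219) [0.06022094 0.06886644]
bar ((626.0869750976562, 187.179931640625), (6.754746913909912, 33.714935302734375), 76.49371337890625) 0.11338129954524276 581
```

View pics/w2.png

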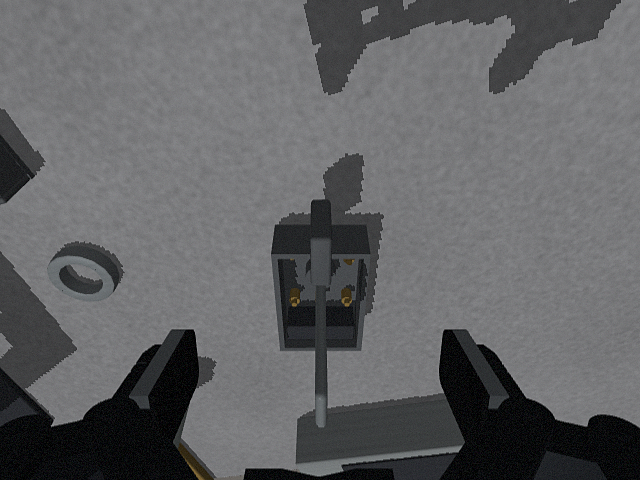

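The wrist view shows the tab at (320,215), centred between the fingers, with the mast and bar running to (320,420). Its depth agrees with the first estimate. Now descending.

Call:
arm_command(rows=[[[1, 0.005, -0.001, -0.012, 0, 0, 0], [1, 0.011, -0.003, -0.03, 0, 0, 0], [1, 0.016, -0.004, -0.047, 0, 0, 0], [1, 0.02, -0.005, -0.06, 0, 0, 0], [1, 0.02, -0.005, -0.06, 0, 0, 0]]])

```text
t: 4.25
eef_pos: [0.5459, 0.2033, 0.0884]
eef_rot: [-180.0, 19.8, 166.3]
force: [0.2, -1.0, 0.7]
grip_width: 0.0855
```

Run:
```python
from h import *
go([.5576,.2035,.0413],tl(-13.2,20,180))
```

```text
shift [ 0.0117  0.0002 -0.0471] rotvec [-0.03 -0.16  0.5 ] q [ -7.4  31.5 -28.6 117.6  59.3  33.3  -4.9] F [ 0.24 -0.97  0.73] pos [0.5459 0.2033 0.0884] rpy [-180.    19.8  166.3] t 4.25
```

Call:
arm_command(rows=[[[1, 0.003, 0, -0.012, 0, 0, 0.2], [1, 0.006, 0, -0.026, 0, 0, 0.4], [1, 0.01, 0, -0.04, 0, 0, 0.5], [1, 0.012, 0, -0.047, 0, 0, 0.5], [0.6, 0.012, 0, -0.047, 0, 0, 0.5]]], newtons=25)

```text
t: 4.75
eef_pos: [0.5582, 0.2045, 0.0429]
eef_rot: [179.9, 20.0, 166.9]
force: [-0.3, 0.0, 0.1]
grip_width: 0.0735
```

Run:
```python
from h import *
go([.5576,.2035,.0413],tl(-13.2,20,180))
```

```text
shift [-0.0006 -0.001  -0.0016] rotvec [-0.07 -0.02 -0.09] q [-10.4  36.4 -24.3 117.   66.5  29.9 -11.1] F [-0.33  0.03  0.08] pos [0.5582 0.2045 0.0429] rpy [179.9  20.  166.9] t 4.75
```

Call:
arm_command(rows=[[[0.3, 0, -0.001, -0.001, 0, 0, 0], [0.15, 0, -0.001, -0.001, 0, 0, 0], [0.05, 0, -0.001, -0.001, 0, 0, 0], [0, 0, -0.001, -0.001, 0, 0, 0], [0, 0, -0.001, -0.001, 0, 0, 0]]], newtons=25)

```text
t: 5.25
eef_pos: [0.5584, 0.204, 0.0426]
eef_rot: [179.9, 20.0, 166.9]
force: [-2.6, -0.4, 4.4]
grip_width: 0.0114
```

Call:
arm_command(rows=[[[0, 0, 0, 0, 0, 0, 0], [0, 0, 0, 0, 0, 0, 0], [0, 0, 0, 0, 0, 0, 0]]], newtons=110)

```text
t: 5.55
eef_pos: [0.5583, 0.204, 0.0427]
eef_rot: [179.9, 20.1, 166.9]
force: [-2.3, -1.4, 6.4]
grip_width: 0.0107
```

Run:
```python
from h import *
go([.5576,.2035,.1],tl(-13.2,20,180)); print(sense()['grip_width'])
```

```text
shift [-0.0007 -0.0005  0.0573] rotvec [-0.06  0.07 -0.16] q [-10.5  36.4 -24.2 117.1  66.7  29.8 -11.2] F [-2.29 -1.4   6.39] pos [0.5583 0.204  0.0427] rpy [179.9  20.1 166.9] t 5.55
0.010663332558031946
```

Call:
arm_command(rows=[[[0, 0, 0, 0.004, 0, 0, 0], [0, 0, 0, 0.012, 0, 0, 0], [0, 0, 0, 0.03, 0, 0, 0], [0, 0, 0, 0.055, 0, 0, 0], [0, 0, 0, 0.08, 0, 0, 0]]])

```text
t: 6.05
eef_pos: [0.5577, 0.2037, 0.1228]
eef_rot: [180.0, 19.9, 166.9]
force: [0.2, -0.8, -1.3]
grip_width: 0.0107
```

Call:
arm_command(rows=[[[0, -0.01, -0.005, 0.02, 0, 0, 0.5], [0, -0.025, -0.015, 0.035, 0, 0, 1], [0, -0.05, -0.04, 0.043, 0, 0, 2], [0, -0.07, -0.07, 0.043, 0, 0, 3], [0, -0.08, -0.1, 0.043, 0, 0, 4]]])

```text
t: 6.55
eef_pos: [0.4763, 0.103, 0.1654]
eef_rot: [-180.0, 20.0, 171.1]
force: [0.5, -1.4, -1.5]
grip_width: 0.0104
```

Run:
```python
from h import *
s=snap('wrist','w3'); st=sense(); print(st)
R0=Ro.from_euler('xyz',st['eef_rot'],degrees=True).as_matrix()
w=cloud(s); v,u=np.mgrid[:480,:640]
p=w.reshape(-1,3); T=(p-st['eef_pos'])@R0   # tool frame
B=tl(0,20,180).as_matrix(); C=T@B.T # caddy-like axes, TCP origin (if tab grasped square)
m=np.all((C>[-.05,-.06,-.08])&(C<[.16,.06,.12]),1); C=C[m]
k=C[(C[:,2]>.05)&(C[:,0]>.03)]; print('bar',len(k),cv2.minAreaRect(k[:,:2].astype(np.float32)*1000),np.percentile(k[:,2],[50,95,100]))
for x in np.arange(.045,.1,.005):
    q=k[(k[:,0]>x)&(k[:,0]<x+.005)]
    if len(q): print(round(x,3),len(q),q[:,1].mean().round(4),q[:,2].max().round(4))
k=C[(C[:,2]<.01)&(C[:,0]>.0)&(C[:,2]>-.03)]; print('tray',len(k),cv2.minAreaRect(k[:,:2].astype(np.float32)*1000),np.percentile(k[:,2],[50,95,100]))
cv2.imwrite('pics/w3c.png',s['img'][:,:,::-1])
```

```text
{'t': 6.6, 'q': array([ 12.15783532,  15.00390718, -37.48018172, 129.00765095,
        44.25231837,  29.07030802,  20.34232195]), 'qd': array([-3.09943254,  3.15595833,  0.96663246, -3.05093159,  2.66143812,
        3.9618228 , -9.769939  ]), 'joint_torque': array([ -4.61909965, -29.45257545,  -8.83894533, -26.66913986,
         0.67525232,  -2.49825038,   0.19237928]), 'eef_pos': array([0.4745446 , 0.09654372, 0.16425371]), 'eef_rot': array([-179.60861258,   19.85516772,  170.83480683]), 'force': array([-2.17011194, -6.24346202, -3.83984188]), 'ft_torque': array([-0.46249357,  0.88207095, -0.3574365 ]), 'grip_width': 0.010499620203370665}Traceback (most recent call last):
  File "<stdin>", line 8, in <module>
    return _quantile_unchecked(
        a, q, axis, out, overwrite_input, method, keepdims, weights)
    return _ureduce(a,
                    func=_quantile_ureduce_func,
    ...<5 lines>...
                    overwrite_input=overwrite_input,
                    method=method)
    r = func(a, **kwargs)
    result = _quantile(arr,
                       quantiles=q,
    ...<2 lines>...
                       out=out,
                       weights=wgt)
    slices_having_nans = np.isnan(arr[-1, ...])
                                  ~~~^^^^^^^^^
IndexError: index -1 is out of bounds for axis 0 with size 0
```

View pics/w3.png

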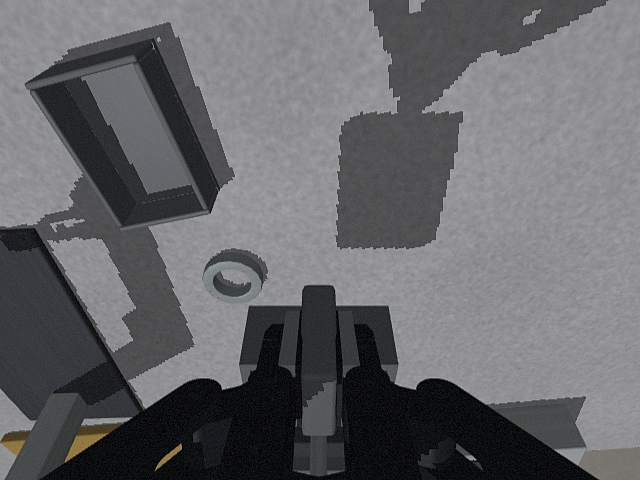

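The caddy is held by the tab at (320,350); the hook is out of the wrist camera's view, so I'll check it with the fixed cameras near the stand.

Call:
arm_command(rows=[[[0, -0.005, -0.03, 0, 0, 0, 0.8], [0, -0.01, -0.06, 0, 0, 0, 1.6], [0, -0.016, -0.09, 0, 0, 0, 2.4], [0, -0.021, -0.12, 0, 0, 0, 3.2], [0, -0.023, -0.15, 0, 0, 0, 3.5]]])

```text
t: 7.1
eef_pos: [0.4544, -0.0474, 0.1653]
eef_rot: [-180.0, 20.0, 174.5]
force: [0.6, -0.2, -1.6]
grip_width: 0.0105
```

Run:
```python
from h import *
go([.4533,-.1779,.1637],tl(-5.4,20,180))
```

```text
shift [-0.0011 -0.1305 -0.0016] rotvec [ 0.   -0.01  0.11] q [ 40.4  11.8 -42.3 133.2  29.4  20.3  58.5] F [ 0.6  -0.15 -1.59] pos [ 0.4544 -0.0474  0.1653] rpy [-180.    20.   174.5] t 7.1
```

Call:
arm_command(rows=[[[0, 0, -0.03, 0, 0, 0, 0], [0, 0, -0.06, 0, 0, 0, 0], [0, 0, -0.09, -0.001, 0, 0, 0], [0, -0.001, -0.12, -0.001, 0, 0, 0], [0, -0.001, -0.13, -0.001, 0, 0, 0]]])

```text
t: 7.6
eef_pos: [0.4537, -0.1794, 0.1642]
eef_rot: [179.9, 20.0, 174.1]
force: [-0.3, 0.3, -2.0]
grip_width: 0.0104
```

Call:
arm_command(rows=[[[0, 0, 0, 0, 0, 0, 0], [0, 0, 0, 0, 0, 0, 0]]])

```text
t: 7.8
eef_pos: [0.4541, -0.1751, 0.1641]
eef_rot: [179.9, 20.0, 174.5]
force: [-0.1, 0.3, -1.8]
grip_width: 0.0104
```

Run:
```python
from h import *
st=sense(); go([.4533,-.1779,.1637],tl(-5.4,20,180))
a=snap('scene','s1'); b=snap('top','t1')
c,y=np.cos(np.radians(-5.4)),np.sin(np.radians(-5.4)); R=np.array([[c,-y],[y,c]]); O=np.array([.5594,-.1887])
for n,s in(('s',a),('t',b)):
    f=cloud(s).reshape(-1,3); f=f[np.all((f>[.42,-.3,.05])&(f<[.66,-.08,.318]),1)]
    L=np.c_[(f[:,:2]-O)@R,f[:,2]]; print(n)
    for z in np.arange(.10,.26,.01):
        k=L[(L[:,2]>=z)&(L[:,2]<z+.01)]
        if len(k): print(round(z,3),len(k),[(np.round(v*1000)).astype(int).tolist() for v in k[np.argsort(k[:,0])][::max(1,len(k)//14)]])
H=np.array([.4533,-.1779,.1637])+[.0713,-.0075,.0673]
for s in(a,b): print(proj(s,[H,H+[.0,0,-.11],[.5594,-.1887,.191]]))
za=cv2.resize(a['img'][190:330,180:340],None,fx=2.5,fy=2.5,interpolation=cv2.INTER_CUBIC); zb=cv2.resize(b['img'][150:290,340:500],None,fx=2.5,fy=2.5,interpolation=cv2.INTER_CUBIC)
cv2.imwrite('pics/z1.png',np.hstack([za,zb])[:,:,::-1])
```

```text
shift [-0.0008 -0.0028 -0.0004] rotvec [-0.08 -0.01  0.09] q [ 62.6  17.1 -46.9 128.9  22.1  20.9  84.2] F [-0.07  0.31 -1.8 ] pos [ 0.4541 -0.1751  0.1641] rpy [179.9  20.  174.5] t 7.8
s
0.11 2 [[-44, 35, 119], [13, 14, 120]]
0.12 115 [[-81, 35, 128], [-61, 29, 128], [-58, 22, 125], [-55, 17, 125], [-49, 24, 126], [-45, 21, 127], [-42, 12, 125], [-39, 28, 125], [-33, 12, 127], [-31, 28, 127], [-25, 30, 125], [15, 25, 120], [16, 26, 128], [17, 35, 128], [18, 32, 126]]
0.13 59 [[-82, 26, 138], [-79, 10, 140], [-57, 27, 132], [-44, 10, 137], [-39, 10, 131], [-24, 24, 138], [-20, 21, 135], [14, 26, 133], [15, 10, 136], [15, 8, 133], [16, 22, 138], [16, 12, 130], [17, 35, 131], [17, 24, 139], [19, 17, 139]]
0.14 94 [[-83, 11, 150], [-81, 20, 144], [-80, 30, 150], [-79, 20, 149], [-61, 35, 140], [-6, 28, 145], [-2, 12, 145], [0, 15, 149], [2, 21, 147], [5, 26, 147], [15, 30, 150], [16, 18, 146], [17, 34, 141], [17, 32, 145], [18, 14, 149], [19, 18, 146]]
0.15 93 [[-94, 10, 160], [-84, 33, 152], [-82, 9, 157], [-80, 30, 153], [-76, 35, 153], [-65, 34, 153], [-48, 33, 153], [-34, 33, 153],
[... 6512 characters left out ...]
, 241], [-133, -55, 243], [-131, 57, 245], [-130, -56, 241], [-129, 57, 241], [-127, 60, 247], [-126, -57, 242], [-124, -47, 245], [-122, -41, 241], [-4, -18, 249], [-1, -18, 248]]
0.25 41 [[-143, 43, 252], [-139, 52, 251], [-138, 41, 254], [-136, 48, 252], [-135, 47, 260], [-134, 50, 251], [-132, 42, 260], [-129, 40, 257], [-125, 60, 251], [-4, -15, 251], [-3, 10, 258], [-3, 16, 253], [-2, 14, 253], [-2, -13, 251], [-1, -12, 257], [-1, 15, 257], [-1, 21, 252], [0, -17, 253], [1, -15, 250], [2, 15, 256], [2, -12, 252]]
[[237.58295853 236.27978602]
 [242.36984628 270.66736306]
 [239.80384969 259.84151265]]
[[411.58281413 237.38279277]
 [405.12958989 244.81678377]
 [410.0099902  226.57788635]]
```

View pics/z1.png

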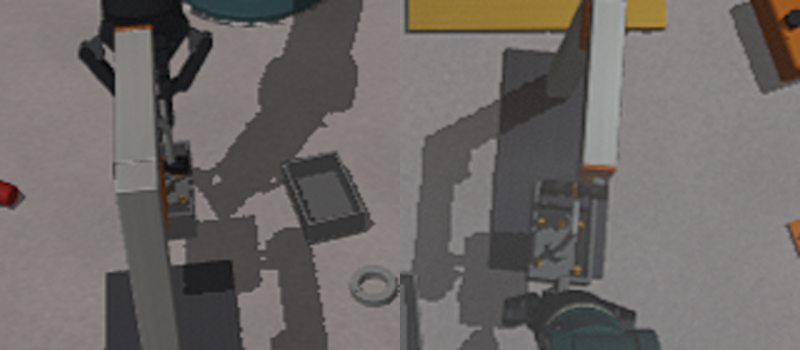

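The left crop (scene) shows the caddy under the link; the right crop (top) shows the tray level with the hook about 35 mm in front of the loop and about 3 mm too far to +y. Now I move in.

Call:
arm_command(rows=[[[0, 0.0, -0.003, 0, 0, 0, 0], [0, 0.009, -0.004, 0, 0, 0, 0], [0, 0.02, -0.005, 0, 0, 0, 0], [0, 0.03, -0.006, 0, 0, 0, 0], [0, 0.034, -0.006, 0, 0, 0, 0]]])

```text
t: 8.4
eef_pos: [0.4902, -0.182, 0.1643]
eef_rot: [179.9, 20.1, 174.5]
force: [-0.4, -0.2, -1.2]
grip_width: 0.0104
```

Call:
arm_command(rows=[[[0, 0, 0, 0, 0, 0, 0], [0, 0, 0, 0, 0, 0, 0], [0, 0, 0, 0, 0, 0, 0]]])

```text
t: 8.7
eef_pos: [0.4878, -0.1821, 0.1638]
eef_rot: [179.9, 20.0, 174.4]
force: [0.3, -0.7, -1.4]
grip_width: 0.0106
```

Run:
```python
from h import *
go([.4881,-.1812,.1637],tl(-5.4,20,180))
a=snap('scene','s2'); b=snap('top','t2')
c,y=np.cos(np.radians(-5.4)),np.sin(np.radians(-5.4)); R=np.array([[c,-y],[y,c]]); O=np.array([.5594,-.1887])
for n,s in(('s',a),('t',b)):
    f=cloud(s).reshape(-1,3); f=f[np.all((f>[.52,-.23,.19])&(f<[.6,-.15,.26]),1)]
    L=np.c_[(f[:,:2]-O)@R,f[:,2]]; L=L[np.abs(L[:,0])<.035]; print(n)
    for z in np.arange(.19,.26,.01):
        k=L[(L[:,2]>=z)&(L[:,2]<z+.01)]
        if len(k): print(round(z,3),len(k),[(np.round(v[:2]*1000)).astype(int).tolist() for v in k[np.argsort(k[:,0])][::max(1,len(k)//16)]])
za=cv2.resize(a['img'][210:290,210:290],None,fx=5,fy=5,interpolation=cv2.INTER_CUBIC); zb=cv2.resize(b['img'][190:270,370:450],None,fx=5,fy=5,interpolation=cv2.INTER_CUBIC)
cv2.imwrite('pics/z2.png',np.hstack([za,zb])[:,:,::-1])
```

```text
shift [ 0.0003  0.0009 -0.0001] rotvec [-0.07 -0.03  0.15] q [ 57.9  19.9 -43.7 124.9  24.8  22.4  81.3] F [ 0.34 -0.69 -1.37] pos [ 0.4878 -0.1821  0.1638] rpy [179.9  20.  174.4] t 8.7
s
0.19 14 [[4, 17], [4, 14], [4, 12], [5, 14], [5, 14], [5, 21], [6, 16], [6, 32], [6, 34], [6, 23], [7, 25], [7, 30], [10, 32], [10, 27]]
0.2 59 [[-6, 13], [-4, 31], [-3, -31], [-1, 26], [0, 31], [2, 33], [3, 30], [4, 26], [5, 33], [5, 15], [5, 15], [6, 17], [6, -31], [7, 13], [8, -31], [8, 17], [9, 26], [9, 30], [10, 28], [10, 33]]
0.21 14 [[1, 23], [2, 16], [2, 31], [2, 18], [3, 22], [3, 16], [3, 22], [4, 18], [4, 18], [4, 20], [4, 18], [4, 21], [5, 20], [6, 20]]
0.22 9 [[2, 16], [3, 21], [3, 17], [3, 21], [3, 19], [4, 21], [4, 19], [5, 19], [5, 17]]
0.23 12 [[1, 16], [1, 22], [1, 22], [3, 17], [3, 20], [3, 18], [4, 22], [4, 20], [5, 22], [5, 20], [5, 20], [5, 18]]
0.24 12 [[1, 18], [2, 19], [2, 23], [3, 16], [3, 17], [3, 15], [3, 17], [3, 21], [4, 21], [4, 19], [4, 21], [5, 18]]
0.25 13 [[0, 14], [1, 19], [1, 15], [3, 15], [3, 13], [3, 19], [3, 17], [3, 18], [4, 13], [4, 21], [5, 17], [5, 15], [5
[... 477 characters left out ...]
5, 31], [5, -29]]
0.22 10 [[-19, 2], [-17, -1], [-11, 3], [-11, -2], [-6, 3], [-4, 19], [-4, -15], [-3, -18], [-3, 22], [-1, -13]]
0.23 23 [[-18, 1], [-17, 3], [-17, -2], [-16, -1], [-15, 3], [-14, 1], [-12, 1], [-11, 4], [-10, 1], [-9, -1], [-7, -1], [-7, 1], [-5, 2], [-4, 21], [-4, -1], [-4, 18], [-3, -16], [-3, -18], [-3, -14], [-3, -1], [-2, -12], [-2, 1], [-1, 23]]
0.24 10 [[-5, 21], [-4, 18], [-4, -13], [-3, -18], [-3, 22], [-2, 23], [1, 23], [1, -16], [2, -18], [4, -13]]
0.25 21 [[-4, -15], [-4, -7], [-4, 17], [-4, 10], [-3, -10], [-3, 14], [-3, 19], [-3, 21], [-3, -12], [-2, -15], [-2, -9], [-1, 15], [-1, -11], [-1, -7], [-1, 19], [0, 17], [0, 21], [0, 12], [1, -9], [2, 17], [2, 15]]
```

View pics/z2.png

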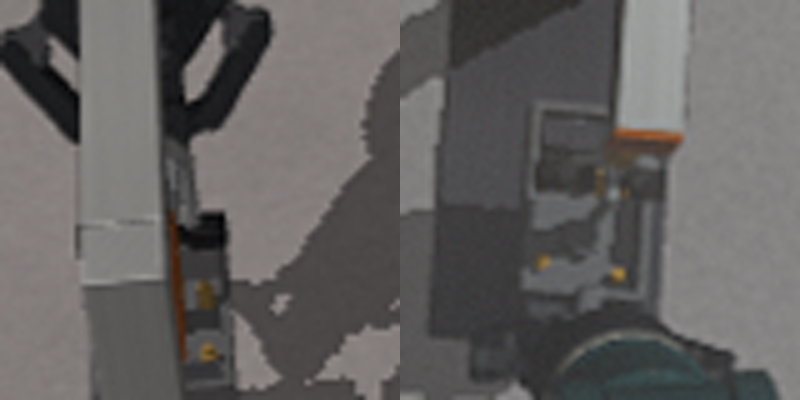

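Call:
arm_command(rows=[[[0, 0, 0.001, -0.005, 0, 0, 0], [0, 0, 0.001, -0.011, 0, 0, 0], [0, 0, 0.001, -0.017, 0, 0, 0], [0, 0, 0.001, -0.021, 0, 0, 0], [0, 0, 0.001, -0.024, 0, 0, 0]]])

```text
t: 9.3
eef_pos: [0.4881, -0.1809, 0.1394]
eef_rot: [179.9, 20.0, 174.4]
force: [-1.2, -0.1, -1.1]
grip_width: 0.0103
```

Call:
arm_command(rows=[[[0, 0, 0, 0, 0, 0, 0], [0, 0, 0, 0, 0, 0, 0]]])

```text
t: 9.5
eef_pos: [0.4884, -0.181, 0.1401]
eef_rot: [179.9, 20.0, 174.4]
force: [-0.2, 0.7, -0.3]
grip_width: 0.0106
```

Call:
arm_command(rows=[[[0, 0, 0, -0.001, 0, 0, 0], [0, 0, 0, -0.002, 0, 0, 0], [0, 0, 0, -0.003, 0, 0, 0], [0, 0, 0, -0.004, 0, 0, 0], [0, 0, 0, -0.004, 0, 0, 0]]])

```text
t: 10.0
eef_pos: [0.4891, -0.1814, 0.1366]
eef_rot: [179.9, 20.1, 174.4]
force: [-0.1, -0.2, 2.8]
grip_width: 0.0105
```

Call:
arm_command(rows=[[[0, 0, 0, -0.001, 0, 0, 0], [0, 0, 0, -0.002, 0, 0, 0], [0, 0, 0, -0.002, 0, 0, 0]]])

```text
t: 10.3
eef_pos: [0.4874, -0.1811, 0.1334]
eef_rot: [179.9, 19.9, 174.4]
force: [-0.6, -0.2, -0.2]
grip_width: 0.0106
```

Call:
arm_command(rows=[[[0, 0, 0, -0.001, 0, 0, 0], [0, 0, 0, -0.002, 0, 0, 0], [0, 0, 0, -0.002, 0, 0, 0]]])

```text
t: 10.6
eef_pos: [0.4874, -0.181, 0.1313]
eef_rot: [179.9, 19.9, 174.4]
force: [-0.5, 1.0, -2.3]
grip_width: 0.0103
```

Call:
arm_command(rows=[[[0, 0, 0, -0.001, 0, 0, 0], [0, 0, 0, -0.0015, 0, 0, 0], [0, 0, 0, -0.002, 0, 0, 0], [0, 0, 0, -0.002, 0, 0, 0]]])

```text
t: 11.0
eef_pos: [0.488, -0.181, 0.1298]
eef_rot: [179.9, 20.0, 174.4]
force: [0.6, 0.3, -2.1]
grip_width: 0.0106
```

Call:
arm_command(rows=[[[0, 0, 0, -0.0005, 0, 0, 0], [0, 0, 0, -0.001, 0, 0, 0], [0, 0, 0, -0.001, 0, 0, 0]]])

```text
t: 11.3
eef_pos: [0.4883, -0.181, 0.129]
eef_rot: [179.9, 20.0, 174.4]
force: [-0.3, 1.3, -2.8]
grip_width: 0.0103
```

Call:
arm_command(rows=[[[0, 0, 0, -0.0005, 0, 0, 0], [0, 0, 0, -0.001, 0, 0, 0], [0, 0, 0, -0.001, 0, 0, 0]]])

```text
t: 11.6
eef_pos: [0.4883, -0.1815, 0.1281]
eef_rot: [179.9, 20.0, 174.4]
force: [1.2, 0.5, -1.3]
grip_width: 0.0108
```

Call:
arm_command(rows=[[[0, 0, 0, -0.0005, 0, 0, 0], [0, 0, 0, -0.001, 0, 0, 0], [0, 0, 0, -0.001, 0, 0, 0]]])

```text
t: 11.9
eef_pos: [0.4887, -0.1814, 0.1274]
eef_rot: [179.9, 20.1, 174.4]
force: [-0.5, -0.7, 0.6]
grip_width: 0.0103
```

Call:
arm_command(rows=[[[0, 0, 0, -0.0005, 0, 0, 0], [0, 0, 0, -0.001, 0, 0, 0], [0, 0, 0, -0.001, 0, 0, 0]]])

```text
t: 12.2
eef_pos: [0.4893, -0.1814, 0.1268]
eef_rot: [179.9, 20.1, 174.4]
force: [-0.8, 0.1, 5.4]
grip_width: 0.0105
```

Call:
arm_command(rows=[[[0, 0, 0, -0.0002, 0, 0, 0], [0, 0, 0, -0.0003, 0, 0, 0]]])

```text
t: 12.4
eef_pos: [0.4893, -0.1814, 0.1265]
eef_rot: [180.0, 20.1, 174.4]
force: [0.1, -0.3, 5.6]
grip_width: 0.01
```

```bash
python3 -c "
from h import *
s=sense();print(s['force'],s['eef_pos'],s['ft_torque'])"
```

```text
[ 0.0822329  -0.33623388  5.62271281] [ 0.48932472 -0.18137022  0.12654622] [-0.10945763 -0.46309365 -0.04299493]
```

Call:
arm_command(rows=[[[0, 0, 0, -0.0002, 0, 0, 0], [0, 0, 0, -0.0003, 0, 0, 0]]])

```text
t: 12.6
eef_pos: [0.4895, -0.1814, 0.1264]
eef_rot: [180.0, 20.2, 174.4]
force: [0.0, 0.1, 7.0]
grip_width: 0.0107
```

Call:
arm_command(rows=[[[0, 0, 0, 0, 0, 0, 0]]])

```text
t: 12.7
eef_pos: [0.4895, -0.1814, 0.1264]
eef_rot: [180.0, 20.2, 174.4]
force: [-0.8, -0.8, 6.3]
grip_width: 0.0106
```

Call:
arm_command(rows=[[[0, 0, 0, 0, 0, 0, 0]]])

```text
t: 12.8
eef_pos: [0.4895, -0.1814, 0.1264]
eef_rot: [180.0, 20.2, 174.4]
force: [-0.1, -0.1, 5.8]
grip_width: 0.0104
```

Call:
arm_command(rows=[[[0, 0, 0, -0.0003, 0, 0, 0], [0, 0, 0, -0.0003, 0, 0, 0]]])

```text
t: 13.0
eef_pos: [0.4898, -0.1814, 0.1263]
eef_rot: [180.0, 20.2, 174.4]
force: [0.3, -1.0, 7.2]
grip_width: 0.0104
```

Call:
arm_command(rows=[[[0, 0, 0, 0, 0, 0, 0], [0, 0, 0, 0, 0, 0, 0], [0, 0, 0, 0, 0, 0, 0]]])

```text
t: 13.3
eef_pos: [0.4898, -0.1814, 0.1263]
eef_rot: [180.0, 20.2, 174.4]
force: [-0.7, -0.8, 7.8]
grip_width: 0.0104
```

Call:
arm_command(rows=[[[0, 0, 0, 0, 0, 0, 0], [0, 0, 0, 0, 0, 0, 0], [0, 0, 0, 0, 0, 0, 0], [0, 0, 0, 0, 0, 0, 0]]])

```text
t: 13.7
eef_pos: [0.4898, -0.1814, 0.1263]
eef_rot: [180.0, 20.2, 174.4]
force: [-0.1, -0.9, 6.6]
grip_width: 0.0104
```

Call:
arm_command(rows=[[[0, 0, 0, 0, 0, 0, 0], [0, 0, 0, 0, 0, 0, 0], [0, 0, 0, 0, 0, 0, 0], [0, 0, 0, 0, 0, 0, 0], [0, 0, 0, 0, 0, 0, 0]]])

```text
t: 14.2
eef_pos: [0.4897, -0.1814, 0.1263]
eef_rot: [180.0, 20.2, 174.5]
force: [-0.6, -1.1, 7.2]
grip_width: 0.0107
```

Call:
arm_command(rows=[[[0, 0, 0, 0.0004, 0, 0, 0], [0, 0, 0, 0.0008, 0, 0, 0], [0, 0, 0, 0.0012, 0, 0, 0], [0, 0, 0, 0.0015, 0, 0, 0], [0, 0, 0, 0.0015, 0, 0, 0]]])

```text
t: 14.7
eef_pos: [0.4885, -0.1812, 0.1268]
eef_rot: [179.9, 20.0, 174.4]
force: [-0.3, -0.8, 5.8]
grip_width: 0.0105
```

```bash
python3 -c "
from h import *
s=sense();print(s['force'],s['eef_pos'],s['ft_torque'])"
```

```text
[-0.26396426 -0.78677893  5.77303789] [ 0.48846763 -0.18120893  0.12683582] [-0.08908666 -0.32779776 -0.07865479]
```

Call:
arm_command(rows=[[[0, 0, 0, 0.0003, 0, 0, 0], [0, 0, 0, 0.0006, 0, 0, 0], [0, 0, 0, 0.0006, 0, 0, 0]]])

```text
t: 15.0
eef_pos: [0.488, -0.1811, 0.1271]
eef_rot: [179.9, 20.0, 174.4]
force: [-0.6, 0.3, 3.3]
grip_width: 0.0101
```

Call:
arm_command(rows=[[[0, 0, 0, 0.0002, 0, 0, 0], [0, 0, 0, 0.0004, 0, 0, 0], [0, 0, 0, 0.0004, 0, 0, 0]]])

```text
t: 15.3
eef_pos: [0.4878, -0.1811, 0.1274]
eef_rot: [179.9, 19.9, 174.4]
force: [-0.3, -0.1, 1.8]
grip_width: 0.0105
```

Call:
arm_command(rows=[[[0, 0, 0, 0.0003, 0, 0, 0], [0, 0, 0, 0.0005, 0, 0, 0], [0, 0, 0, 0.0005, 0, 0, 0]]])

```text
t: 15.6
eef_pos: [0.4876, -0.1811, 0.1277]
eef_rot: [179.9, 19.9, 174.4]
force: [0.2, -0.1, -0.3]
grip_width: 0.0104
```

```bash
python3 -c "
from h import *
s=sense();print(s['force'],s['eef_pos'],s['ft_torque'])
b=snap('top','t3'); a=snap('scene','s3')
f=cloud(b).reshape(-1,3); f=f[np.all((f>[.48,-.26,.05])&(f<[.64,-.12,.26]),1)]
k=f[f[:,2]<.15]; print(np.percentile(k[:,2],[5,50,95]))
za=cv2.resize(a['img'][210:290,210:290],None,fx=5,fy=5,interpolation=cv2.INTER_CUBIC); zb=cv2.resize(b['img'][190:270,370:450],None,fx=5,fy=5,interpolation=cv2.INTER_CUBIC)
cv2.imwrite('pics/z3.png',np.hstack([za,zb])[:,:,::-1])"
```

```text
[ 0.22021062 -0.11271907 -0.32280149] [ 0.48763183 -0.1810845   0.12773227] [-0.01870286  0.42148004 -0.05181323]
[0.0847837  0.09797809 0.12252549]
```

View pics/z3.png

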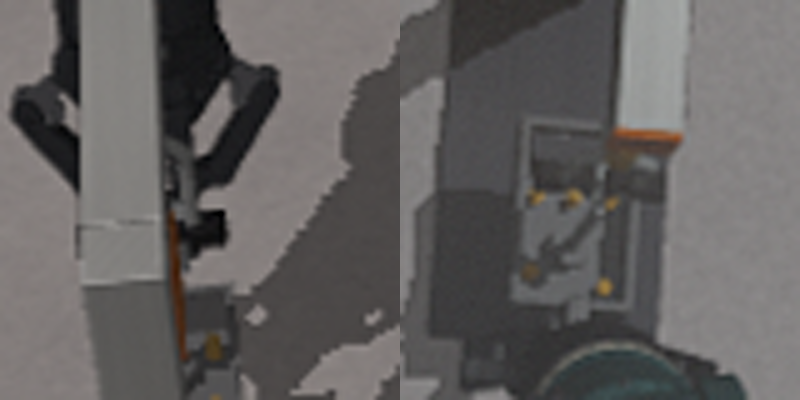

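The left crop shows the bar at the bottom of the loop, at jaw level. The right crop shows the caddy under the loop, with the wrist force near zero, so its weight is on the hook. Releasing now.

Call:
arm_command(rows=[[[0, 0, 0, 0, 0, 0, 0], [0, 0, 0, 0, 0, 0, 0], [0.15, 0, 0, 0, 0, 0, 0], [0.2, 0, 0, 0, 0, 0, 0], [0.3, 0, 0, 0, 0, 0, 0]]], newtons=20)

```text
t: 16.2
eef_pos: [0.4885, -0.1811, 0.1284]
eef_rot: [179.9, 20.0, 174.4]
force: [1.0, -0.9, 0.0]
grip_width: 0.0255
```

Call:
arm_command(rows=[[[0.5, 0, 0, 0, 0, 0, 0], [0.6, 0, 0, 0, 0, 0, 0], [0.6, 0, 0, 0, 0, 0, 0]]])

```text
t: 16.5
eef_pos: [0.4883, -0.1812, 0.1282]
eef_rot: [179.9, 20.0, 174.4]
force: [1.1, -0.2, 0.3]
grip_width: 0.0514
```

```bash
python3 -c "
from h import *
s=sense();print(s['force'],s['eef_pos'],s['grip_width'])
for n in('top','scene'):
    f=cloud(snap(n,n+'4')).reshape(-1,3); O=np.array([.5594,-.1887]); c,y=np.cos(np.radians(-5.4)),np.sin(np.radians(-5.4)); L=np.c_[(f[:,:2]-O)@np.array([[c,-y],[y,c]]),f[:,2]]
    k=L[(np.abs(L[:,1])<.05)&(L[:,2]>.075)&(L[:,2]<.16)&(L[:,0]>-.055)&(L[:,0]<.07)]
    print(n,cv2.minAreaRect(k[:,:2].astype(np.float32)*1000))
    for x in range(-50,60,10):
        q=k[np.abs(k[:,0]*1000-x)<5]
        if len(q): print(x,len(q),q[:,2].max().round(4))
"
```

```text
[ 1.05767059 -0.1720881   0.33429039] [ 0.48829492 -0.18119108  0.12820565] 0.051444696233026055
top ((-3.4858627319335938, 1.4758682250976562), (102.95885467529297, 64.51749420166016), 0.07843293249607086)
-50 77 0.1498
-40 85 0.1238
-30 90 0.1188
-20 106 0.159
-10 82 0.1213
0 80 0.1227
10 77 0.1203
20 20 0.1211
30 43 0.119
40 68 0.1214
50 20 0.1206
scene ((0.21373748779296875, 0.6869964599609375), (64.0243911743164, 103.8024673461914), 89.9172592163086)
-50 76 0.1209
-40 27 0.1196
-30 40 0.1205
-20 31 0.1203
-10 36 0.1177
0 30 0.1204
10 22 0.1173
20 9 0.1177
30 30 0.1192
40 23 0.118
50 115 0.1176
```

The caddy hangs level and square on the hook. Now I back out.

Call:
arm_command(rows=[[[0.6, -0.004, 0, 0.008, 0, 0, 0], [0.6, -0.01, 0.001, 0.022, 0, 0, 0], [0.6, -0.018, 0.002, 0.042, 0, 0, 0], [0.6, -0.027, 0.003, 0.065, 0, 0, 0], [0.6, -0.035, 0.003, 0.085, 0, 0, 0]]])

```text
t: 17.1
eef_pos: [0.453, -0.1777, 0.2139]
eef_rot: [179.9, 20.0, 174.5]
force: [0.7, 0.8, -0.1]
grip_width: 0.0512
```

Call:
arm_command(rows=[[[0.6, -0.01, 0.02, 0.005, 0, 0, 0], [0.6, -0.015, 0.05, 0.01, 0, 0, 0], [0.6, -0.02, 0.09, 0.01, 0, 0, 0], [0.6, -0.02, 0.13, 0.01, 0, 0, 0], [0.6, -0.02, 0.15, 0.01, 0, 0, 0]]])

```text
t: 17.6
eef_pos: [0.4328, -0.0257, 0.2234]
eef_rot: [-180.0, 20.0, 174.6]
force: [0.1, 0.0, -0.4]
grip_width: 0.0509
```

Call:
arm_command(rows=[[[0.6, 0, 0.03, 0, 0, 0, 0], [0.6, 0, 0.05, 0, 0, 0, 0], [0.6, 0, 0.05, 0, 0, 0, 0], [0.6, 0, 0.05, 0, 0, 0, 0], [0.6, 0, 0.05, 0, 0, 0, 0]]])

```text
t: 18.1
eef_pos: [0.4332, 0.0209, 0.223]
eef_rot: [179.9, 20.0, 174.3]
force: [-0.8, -0.2, -0.1]
grip_width: 0.0508
```

```bash
python3 -c "
from h import *
st=sense();print(st['force'],st['eef_pos'],np.round(st['q'],1))
O=np.array([.5594,-.1887]); c,y=np.cos(np.radians(-5.4)),np.sin(np.radians(-5.4)); R=np.array([[c,-y],[y,c]])
I=[]
for n in('scene','top'):
    s=snap(n,n+'5'); I.append(s); f=cloud(s).reshape(-1,3);  L=np.c_[(f[:,:2]-O)@R,f[:,2]]
    k=L[(np.abs(L[:,1])<.05)&(L[:,2]>.075)&(L[:,2]<.14)&(L[:,0]>-.1)&(L[:,0]<.07)]
    print(n,cv2.minAreaRect(k[:,:2].astype(np.float32)*1000), 'front rim',np.percentile(k[k[:,0]<-.045][:,2],95),'rear',np.percentile(k[k[:,0]>.045][:,2],95))
    m=L[(np.abs(L[:,1])<.006)&(np.abs(L[:,0])<.03)&(L[:,2]>.18)&(L[:,2]<.25)]; print('bar zmax',m[:,2].max() if len(m) else None,len(m)); print(np.round(m[:25]*1000).astype(int).tolist())
a,b=I
za=cv2.resize(a['img'][200:320,200:320],(400,400),interpolation=cv2.INTER_CUBIC); zb=cv2.resize(b['img'][180:280,360:460],(400,400),interpolation=cv2.INTER_CUBIC)
cv2.imwrite('pics/z5.png',np.hstack([za,zb])[:,:,::-1])"
```

```text
[-0.80953789 -0.20333036 -0.07759324] [0.43315841 0.02089066 0.22304152] [ 56.3   3.3 -66.2 131.6  17.   28.7  61.4]
scene ((-1.4468879699707031, 2.686391830444336), (64.18630981445312, 105.7697525024414), 87.4324722290039) front rim 0.11834336272604387 rear 0.11599904718136356
bar zmax None 0
[]
top ((-20.951568603515625, 1.7584114074707031), (136.54827880859375, 64.5136947631836), 0.2150101661682129) front rim 0.13500623610399032 rear 0.11596615036109081
bar zmax 0.20793517348478852 46
[[8, 4, 197], [8, 1, 196], [9, -1, 195], [5, 4, 197], [5, 1, 197], [4, 0, 204], [4, -2, 206], [4, -5, 204], [1, 4, 203], [2, 2, 201], [2, -1, 203], [3, -4, 199], [1, -5, 206], [-2, 5, 207], [1, 1, 195], [0, -1, 201], [-1, -3, 203], [0, -6, 203], [-4, 4, 205], [-3, 1, 201], [-3, -1, 203], [-3, -3, 203], [-3, -6, 203], [-6, 4, 203], [-5, 1, 198]]
```

View pics/z5.png

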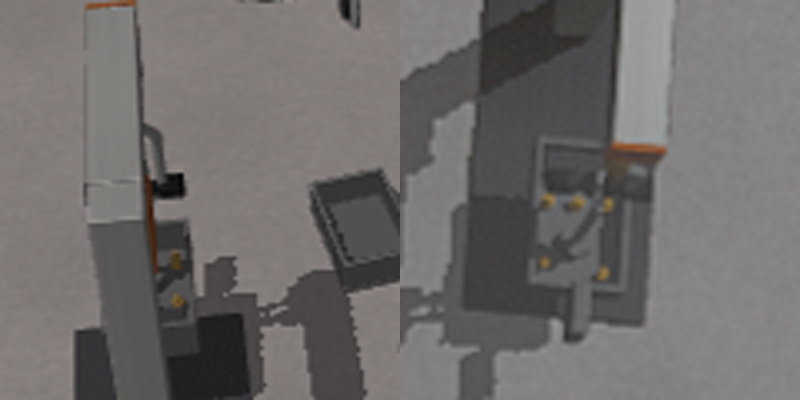

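The left crop shows the caddy hanging in the loop under the jaws. The right crop shows it level with the tab free and the gripper well away. Handing in.

```bash
python3 -c "
from h import *
print(finish_job())"
```

```text
the job is handed in; nothing more can be done
None
```

The caddy now hangs by its hook in the loop, and I handed the job in at about 18 s of the 72 s allowed. I gripped it by the front tab, passed the hook in about 40 mm above home, drew it down past the jaws and seated it.

- **Jaws and seating:** the wrist force rose to about 4 N, dropped as the bar passed the jaws, and the bar then met a firm bottom.
- **Pull test:** I held it for 1.2 s at about 7.2 N on the wrist, or about 8.6 N on the hook with the caddy's weight added. The highest wrist reading was 7.8 N, about 9.3 N on the hook and under the 12 N limit.
- **Release and final state:** the load was near zero when the gripper opened. The last pictures and depth readings show the caddy hanging level to about 2 mm along its length and square to the stand, with the gripper well clear and touching nothing.

**Not confirmed:** I never saw the telltale directly. That the bar is fully home rests on the force pattern and on the hanging height, which puts the bar centre at about 0.195 m and the jaws at about 0.20 m, to within a few millimetres. I knowingly touched nothing else on the bench, but I did not measure the bystanders again at the end.

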